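# Seal the blasting grit pot

## Task

Close the open grit pot: swing its yellow lid fully down by the black tab, then turn the lever on the lid clockwise until it clicks over its detent once and the green pin stands up out of the lever's hub. Stop at that click: do not overtighten until the pin's red band shows. Leave the pot that is already locked, and the things lying around, as they are.

Things in the scene. Friction and masses are not known exactly. Their poses are not given: they have to be found in the camera images.
- pot: The open pot, fixed to the bench: white can of 120 mm diameter and 100 mm height on a 170 x 150 mm foot plate. Origin: centre of its underside on the bench. Its z is up; its +x points to the lid's hinge, -x to the side with the gauge, where the lid's tab comes down. It turns up to 0.35 rad from the robot's frame and may be left or right of the locked pot.
- lid_hinge (a point): Point on the lid's hinge axis, fixed on the pot: 78 mm from the pot's axis along pot +x, 100 mm above the bench. The hinge axis runs along the pot's y.
- lid (a joint): Opening angle of the lid, rad: 0 = shut flat on the pot, starts at 1.5 to 1.8 (about upright). The hinge is stiff: the lid stays where it is left. About 3 to 5 N at the tab moves it.
- lid_tab (a point): On the black tab of the lid (tab 46 mm wide, 10 mm thick, reaching 40 mm beyond the rim), on its outer face (upper face when shut), 15 mm from the tab's free end and 168 mm from the hinge axis. When shut this face is 114 mm above the bench. The lid moves with it: yellow disc, 130 mm diameter, 18 mm thick, with the lever on its outer face.
- lid_center (a point): Middle of the lid's outer face, on the lever's turning axis; 118 mm above the bench when shut. Its z is the outward normal of the lid.
- lever_tip (a point): Steel lever with red end: straight bar 16 mm wide, 18 mm high. This point: middle of the bar's outer end, 90 mm from its turning axis. Lid shut: bar level, mid-height 26 mm above the lid's face, 17 mm free under it; seen from above it starts 0.9 to 2.5 rad anticlockwise from pot +x (pot's +y side) and turns clockwise (towards pot +x).
- lever: The same lever; origin on its turning axis at the lid's face (hub 30 mm diameter). At 70 mm radius: it turns freely (1 N) for an unknown 0.2 to 1.0 rad, then a spring bites, rising to 14 N; 0.6 rad after the bite it gives way: the mechanism jumps on 0.6 rad (click) and the load on the lever drops to almost nothing, the lever may lag. Let go before the click, it springs back.
- lid_hub (a point): Point on the lever's axis at bar height, 26 mm above the lid's face. Lever after the click: pushing on takes up the gap, then meets a stiff rise; about 0.25 rad into that (about 13 N at 70 mm radius) it is overtightened. The lever angle of the bite differs every time and cannot be seen.
- pin (a joint): How far the lock pin (green, 18 mm diameter, with a red band low on it) has risen out of the lever's hub, m: 0 = flush (unlocked), about 0.008 just before the click, about 0.017 after it, over 0.020 = overtightened. It only shows the state of the mechanism; it is moved by the lever alone.
- pin_top (a point): Top of the lock pin, on the lever's turning axis: level with the hub's top (38 mm above the lid's face) when unlocked.
- pot2: The locked pot, fixed, of the same size and look, lid shut, pin up, its lid 118 mm high. Origin: centre of its underside.
- lever2 (a joint): Angle of the locked pot's lever (same lever), rad; 0 to 0.2 at the start; turns if pushed.
- jar: Closed jar, 60 mm diameter, 95 mm high, standing loose on the bench. Origin: centre of its underside.
- brush: Brush 170 mm long lying loose on the bench. Origin on its underside.
- handpiece: Slim metal blasting handpiece, 150 mm long, 17 mm thick, lying loose on the bench. Origin on its underside.
There are look-alikes about, which are no part of the job. Several things look just like the jar: the one meant starts farthest to the robot's left.

How it is judged:
By the outcome, as a careful person would: the job done as asked, in the order asked, and still so for the second after the job is handed in, with the robot touching nothing.
It also fails if it takes over 61 s, if anything falls off the work surface, if the arm or the gripper's body presses on something with over 40 N, if the wrist force passes 120 N, or if a joint passes its speed limit or range.

## Robot

A 6-joint arm with a two-finger parallel gripper is mounted at the origin on the work surface. World frame = base frame: x ahead of the robot, y to its left, z up, the work surface at z = 0. Lengths are in mm, angles in rad, forces in N, time in s.
With the tool pointing down it reaches from about 275 to 750 mm from the base axis. Payload 10.2 kg.
Tool frame: the origin (TCP) lies at the very end of the fingers, on their centre line; the grasp point (between the pads) lies behind it (ctrl.grasp_offset is the z of the grasp point in the tool frame, in mm); z points along the fingers, y is the direction in which the jaws open and shut (so a half turn about z gives the same grasp; the last joint's range is limited). The gripper opens to 85 mm and grips with 20 to 120 N. Pads are 22 mm wide; open, the fingers measure 114 mm over their backs; the gripper's body (76 mm by 85 mm) begins 54 mm behind the grasp point. The pads swing forward as they close: fully open they stand 13 mm farther back than shut.
Start: joints at [-1.495, 0.313, 1.498, -0, 1.331, -0.223], TCP at [154.533, -501.748, 231.294] pointing down, gripper open.
Joint ranges: [-2.94, 2.94], [-0.97, 2.17], [0.19, 2.56], [-1.23, 4.37], [0.02, 3.11], [-2.88, 2.88]. Speed limits (rad/s): [2.39, 2.39, 3.01, 3.14, 3.14, 3.14].

## Interface

Orientations are given as a unit quaternion [w, x, y, z].
In Python, from rig import ctrl, capture, job gives the robot as it stands. The module is installed in compiled form; this text tells all that it offers.
- The arm moves only by the tool move_arm, never from a script. Its argument "series" is a list of rows, each a list of 7 numbers: the turn, a rotation vector about the tool's x, y, z in rad, then the shift along the tool's x, y, z in cm, then the opening, from 0 (shut) to 1 (fully open). A call has 1 to 5 rows; each row is the pose to reach, as a shift and turn from the pose measured when the call began, along the tool's axes at that moment; what a row does not reach only later rows make up. A row lasts 1/12 s, in which the tool goes at most 41.7 mm and 7.16 degrees, less where a joint would pass 70% of its speed; a pose out of reach is approached as far as the arm can. A call with a gripper value outside its range is refused whole. The fingers move at their own pace and stop on an object; "grip_force" is the grip in N (left out, the last holds). Time passes only in rows, so rows that repeat a pose let the fingers close. It gives the time, the measured TCP pose, the force and the opening at its end, in the units of the state.
- ctrl.sense(): the state, without advancing time (a new reading comes with each control period).
- capture(name): name is "scene" or "top"; returns a dict with "frame" (480x640x3 uint8, red, green, blue), "mtx" (3x3 intrinsics, pixels), "R" (3x3) and "t" (3): a world point X has camera coordinates R X + t. Camera axes: x right, y down, z forward; pixel columns grow to the right and rows downward; lengths in mm; the calibration is good to about 2 mm. A picture is of the moment at which its call begins. There is no depth.
- job.finish_job(): hands the job in, once; it reports no verdict.
The state is a dict: "time_s": time; "joints": joint angles; "dq": joint speeds; "tau": joint torques, N m; "eef_pos": TCP position; "ee_rot": TCP orientation; "force": force on the tool from outside, world axes, zero at the start; "wrist_torque": the same for the moment, N m; "grip_width": opening from 0.0 (shut) to 1.0 (fully open).
Only numpy, scipy, OpenCV 4.12 (cv2) and the standard library are available. Lean on these libraries where they do the work, as an engineer would, in place of code of your own. Each camera call takes 0.05 s, during which the arm holds its last target.

## Working session

There is one attempt and no reset: what is moved stays moved. The work goes in short steps, Python scripts to look and compute and a tool call to move; the robot and the scene stay as the last step left them, time stands still between calls to the robot, and variables do not carry over. Pictures are saved under pics/ and viewed, and the job is handed in when it is done.

Besides the shell and the picture viewer there is one more tool, called after "Request:" by a JSON object that holds its "name" and its "arguments", one argument or row to a line. move_arm: Moves the arm, as the interface text tells. Its arguments: {"type":"object","properties":{"series":{"type":"array","items":{"type":"array","items":{"type":"number"}}},"grip_force":{"type":"number"}},"required":["series"]}

```bash
mkdir -p pics; python3 - <<'E'
from rig import ctrl,capture
import cv2,numpy as np
for n in("scene","top"):
    c=capture(n); cv2.imwrite(f"pics/{n}0.png",c["frame"][:,:,::-1]); print(n,c["mtx"].tolist(),np.round(c["R"],4).tolist(),np.round(c["t"],1).tolist())
    np.savez(f"{n}0.npz",**c)
s=ctrl.sense(); print({k:np.round(v,3).tolist() for k,v in s.items()}, ctrl.grasp_offset)
E
```

```text
scene [[465.00834068939076, 0.0, 321.06541368436433], [0.0, 465.00834068939076, 242.82492065046165], [0.0, 0.0, 1.0]] [[-0.8171, 0.5765, -0.0089], [0.3405, 0.4701, -0.8143], [-0.4652, -0.6684, -0.5804]] [392.9, -61.0, 1279.2]
top [[596.7562684147263, 0.0, 321.90143248170347], [0.0, 596.7562684147263, 237.28035654364294], [0.0, 0.0, 1.0]] [[-0.0096, -0.9997, 0.0225], [-0.9981, 0.0082, -0.0604], [0.0602, -0.0231, -0.9979]] [-13.9, 474.3, 1337.9]
{'time_s': 0.1, 'joints': [-1.495, 0.313, 1.498, -0.0, 1.331, -0.223], 'dq': [-0.0, 0.001, -0.0, 0.001, 0.001, 0.001], 'tau': [0.003, -41.29, -26.014, -0.0, 0.003, 0.0], 'eef_pos': [154.517, -501.498, 230.789], 'ee_rot': [-0.001, 0.989, 0.149, 0.0], 'force': [-0.205, 0.03, -0.741], 'wrist_torque': [-0.046, 0.018, 0.024], 'grip_width': 0.997} -18.700000000000003
```

View pics/scene0.png

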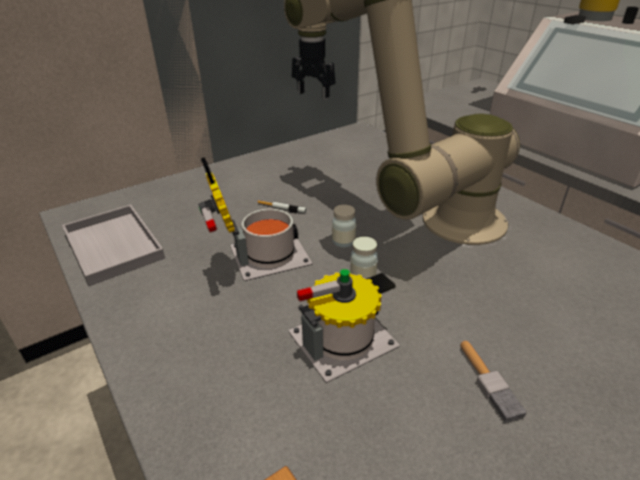

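View pics/top0.png

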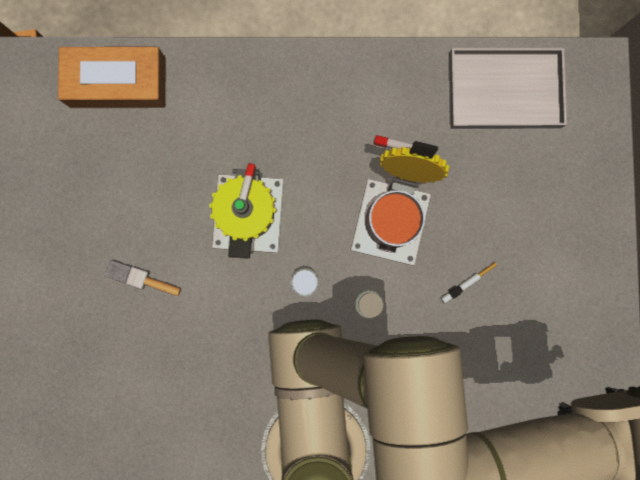

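```bash
cat > h.py <<'E'
import numpy as np,cv2
from scipy.spatial.transform import Rotation as Ro
def ray(c,p,z):
    K,R,t=c["mtx"],c["R"],c["t"]
    d=R.T@np.linalg.inv(K)@np.array([p[0],p[1],1.]); o=-R.T@t
    return o+d*(z-o[2])/d[2]
def proj(c,X):
    q=c["mtx"]@(c["R"]@np.asarray(X,float)+c["t"]); return q[:2]/q[2]
def cen(m):
    n,l,s,ce=cv2.connectedComponentsWithStats(m.astype(np.uint8)); return [(s[i].tolist(),ce[i]) for i in range(1,n) if s[i][4]>15]
E
python3 - <<'E'
from h import *
c=dict(np.load("top0.npz")); s=dict(np.load("scene0.npz"))
f=c["frame"]; cv2.imwrite("pics/t1.png",cv2.resize(f[120:280,330:480,::-1],None,fx=5,fy=5,interpolation=cv2.INTER_CUBIC)[:600*2][:800])
cv2.imwrite("pics/t1.png",cv2.resize(f[125:275,335:465,::-1],None,fx=4,fy=4,interpolation=cv2.INTER_CUBIC))
g=s["frame"]; cv2.imwrite("pics/s1.png",cv2.resize(g[145:285,180:320,::-1],None,fx=4,fy=4,interpolation=cv2.INTER_CUBIC))
h=cv2.cvtColor(f,cv2.COLOR_RGB2HSV)
m=(f[...,0]>140)&(f[...,1]<110)&(f[...,2]<80)
print(cen(m))
E
```

```text
[([77, 99, 27, 1, 27], array([90., 99.])), ([375, 135, 13, 10, 95], array([380.83157895, 139.67368421])), ([245, 164, 10, 13, 82], array([249.75609756, 169.26829268])), ([372, 194, 49, 49, 1881], array([395.7682084, 217.9984051]))]
```

View pics/t1.png

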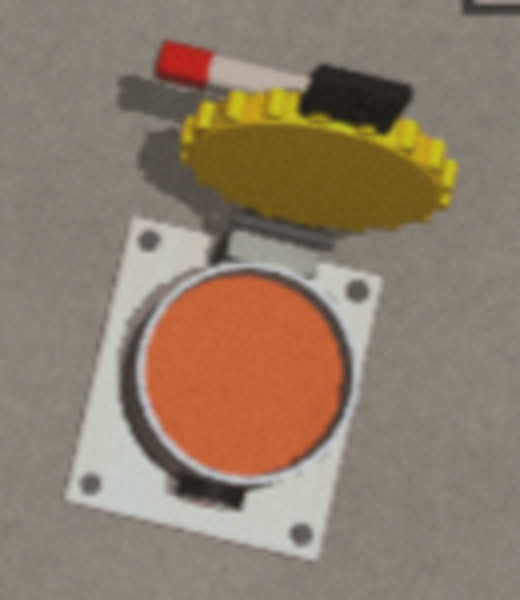

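View pics/s1.png

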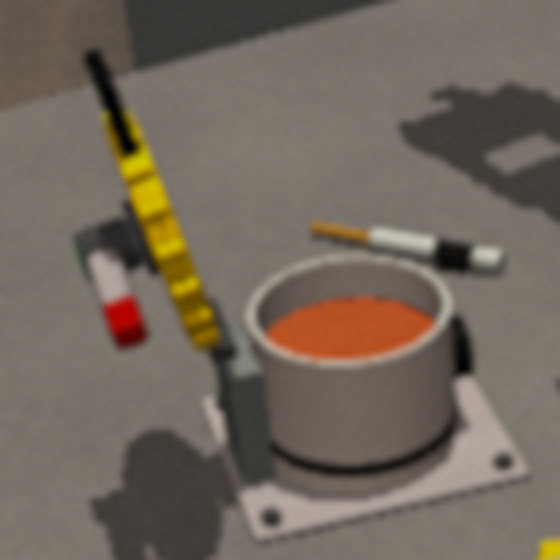

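```bash
python3 - <<'E'
from h import *
c=dict(np.load("top0.npz")); s=dict(np.load("scene0.npz"))
P=np.array([(132,217),(382,278),(320,560),(66,500)])/4+[335,125]-0.4
W=np.array([ray(c,p,6) for p in P]); print(W.round(1)); print(W.mean(0))
ax=(W[0]+W[1]-W[2]-W[3]); print("len",np.linalg.norm(ax)/2,np.arctan2(ax[1],ax[0])); ay=(W[0]+W[3]-W[1]-W[2]);print(np.linalg.norm(ay)/2,np.arctan2(-ay[0],ay[1]))
# rim centre at z=100
print(ray(c,(247/4+335-.4,372/4+125-.4),100), ray(c,(139/4+335,372/4+125),100),ray(c,(356/4+335,372/4+125),100))
# check in scene: rim top center crop (349,308)
print(ray(s,(349/4+180-.4,309/4+145-.4),100))
yaw=np.arctan2(ax[1],ax[0])
np.save("pot.npy",[W.mean(0)[0],W.mean(0)[1],yaw])
# lid angle: tab end centre scene crop(93,55), lever red end crop(128,335)
o=np.array([W.mean(0)[0],W.mean(0)[1],0]); ex=np.array([np.cos(yaw),np.sin(yaw),0]); ey=np.array([-ex[1],ex[0],0]); ez=np.array([0,0,1.])
H=o+78*ex+100*ez
def lid(a,u,v,n): # u from hinge toward tab, v along pot y, n outward
    d=-ex*np.cos(a)+ez*np.sin(a); nn=ez*np.cos(a)+ex*np.sin(a)
    return H+d*u+ey*v+nn*n
for a in (1.5,1.6,1.7,1.8):
    print(a,"tabend",proj(s,lid(a,183,0,9)),proj(c,lid(a,183,0,9)),"discR", [proj(c,lid(a,78,v,9)).round(1) for v in(65,-65)])
print("obs tabend", np.array((93,55))/4+[180,145], "top tab crop",np.array((362,78))/4+[335,125])
for a in (1.5,1.6,1.7,1.8):
  for l in (0.9,1.3,1.7,2.1,2.5):
    X=lid(a,78-80*np.cos(l),80*np.sin(l),18+26); print(a,l,proj(c,X).round(1),proj(s,X).round(1))
print("obs",[380.8,139.7],np.array((126,322))/4+[180,145])
for q in ((304,281),(369,304)): print('jar',ray(c,q,95))
E
```

```text
[[ 608.3 -124.7    6. ]
 [ 572.1 -268.2    6. ]
 [ 410.5 -229.4    6. ]
 [ 446.   -84.7    6. ]]
[ 509.23824758 -176.73314434    6.        ]
len 166.72187182580055 -0.23877751461403665
148.49929257894846 -0.24387836139735705
[ 509.76413748 -175.41045261  100.        ] [ 509.3329476  -118.54710731  100.        ] [ 508.46502987 -234.61049333  100.        ]
[ 513.48523704 -174.39624014  100.        ]
1.5 tabend [227.28654854 154.52792306] [420.59953665 169.43549486] discR [array([380.2, 167.5]), array([443.1, 182.3])]
1.6 tabend [218.62700166 156.19748482] [422.70449848 159.87437088] discR [array([381. , 163.8]), array([443.8, 178.6])]
1.7 tabend [210.07510846 158.68232904] [424.59349357 150.6211773 ] discR [array([381.7, 160.3]), array([444.4, 175.1])]
1.8 tabend [201.74796436 161.95889696] [426.24061074 141.80994099] discR [array([382.4, 156.9]), array([445. , 171.7])]
obs tabend [203.25 158.75] top tab crop [425.5 144.5]
1.5 0.9 [382.6 154.1] [221.3 234.7]
1.5 1.3 [377.3 150.6] [221.9 226.9]
1.5 1.7 [377.7 148.2] [221.1 214.4]
1.5 2.1 [384.4 147.2] [219.2 199.2]
1.5 2.5 [396.7 148. ] [216.3 184.1]
1.6 0.9 [382.7 153.1] [220.2 236.6]
1.6 1.3 [377.6 148.4] [219.4 229.2]
1.6 1.7 [378.5 144.3] [217.1 217. ]
1.6 2.1 [385.5 141.8] [213.6 202.1]
1.6 2.5 [398.  141.3] [209.6 187.2]
1.7 0.9 [382.7 152.4] [219.4 238.6]
1.7 1.3 [377.9 146.4] [217.2 231.7]
1.7 1.7 [379.1 140.8] [213.3 220. ]
1.7 2.1 [386.4 136.8] [208.4 205.5]
1.7 2.5 [399.1 135. ] [203.2 190.9]
1.8 0.9 [382.6 152. ] [218.8 240.6]
1.8 1.3 [378.1 144.7] [215.3 234.2]
1.8 1.7 [379.6 137.7] [209.9 223.2]
1.8 2.1 [387.2 132.2] [203.5 209.2]
1.8 2.5 [400.1 129.2] [197.3 195. ]
obs [380.8, 139.7] [211.5 225.5]
jar [376.77110476  22.55422357  95.        ]
jar [ 326.76991618 -114.83367809   95.        ]
```

```bash
cat >> h.py <<'E'
from rig import ctrl,capture
PO=np.array([510.,-176.,0]); YAW=-0.24
EX=np.array([np.cos(YAW),np.sin(YAW),0]); EY=np.array([-EX[1],EX[0],0]); EZ=np.array([0,0,1.])
def lidp(a,u,n,v=0):
    return PO+78*EX+100*EZ+(-EX*np.cos(a)+EZ*np.sin(a))*u+(EZ*np.cos(a)+EX*np.sin(a))*n+EY*v
def pot(x,y,z): return PO+EX*x+EY*y+EZ*z
def go(*ts):
    s=ctrl.sense(); q=s["ee_rot"]; R=Ro.from_quat([q[1],q[2],q[3],q[0]])
    p=np.array(s["eef_pos"]); print("t",round(s["time_s"],2),"pos",p.round(1),"F",np.round(s["force"],1),"j",np.round(s["joints"],2),"g",round(s["grip_width"],2))
    X=R.as_matrix()[:,0]; print("yaw",np.arctan2(X[1],X[0]).round(3))
    for T,yaw in ts:
        D=Ro.from_matrix(np.array([[np.cos(yaw),np.sin(yaw),0],[np.sin(yaw),-np.cos(yaw),0],[0,0,-1]]))
        rv=(R.inv()*D).as_rotvec(); d=R.inv().apply(np.asarray(T)-p)/10
        print(np.round(T,0),"->",rv.round(3).tolist(),d.round(2).tolist())
E
python3 - <<'E'
from h import *
print(lidp(1.75,168,14),lidp(1.75,183,14))
go(([400,-480,330],-0.1),([640,-420,320],-0.24),([672,-214,260],-0.24))
E
```

```text
[ 628.23236621 -204.93343481  262.8141943 ] [ 630.82942365 -205.56897815  277.5739835 ]
t 0.1 pos [ 154.5 -501.5  230.8] F [-0.2  0.  -0.7] j [-1.5   0.31  1.5  -0.    1.33 -0.22] g 1.0
yaw 0.299
[ 400 -480  330] -> [-0.001, -0.0, 0.399] [24.1, 5.16, -9.92]
[ 640 -420  320] -> [-0.001, 0.0, 0.539] [48.8, 6.49, -8.92]
[ 672 -214  260] -> [-0.001, 0.0, 0.539] [57.92, -12.24, -2.89]
```

Request:
{"name": "move_arm", "arguments": {
  "series": [
    [0,0,0.1,4,0.9,-2,0],
    [0,0,0.2,8,1.7,-4,0],
    [0,0,0.3,12,2.5,-6,0],
    [0,0,0.4,16,3.4,-8,0],
    [0,0,0.5,20,4.3,-10,0]
  ],
  "grip_force": 60
}}

```text
time_s: 0.52
eef_pos: [342.8, -484.5, 323.1]
ee_rot: [-0.001, 0.995, -0.103, -0.0]
force: [-0.3, -0.6, 0.3]
grip_width: 0.302
```

```bash
python3 - <<'E'
from h import *
go(([550,-450,330],-0.24),([640,-420,320],-0.24),([672,-214,260],-0.24))
E
```

```text
t 0.52 pos [ 342.8 -484.5  323.1] F [-0.3 -0.6  0.3] j [-1.15  0.43  1.1   0.    1.62  0.62] g 0.3
yaw -0.206
[ 550 -450  330] -> [-0.001, 0.001, 0.034] [19.57, -7.62, -0.69]
[ 640 -420  320] -> [-0.001, 0.001, 0.034] [27.77, -12.39, 0.32]
[ 672 -214  260] -> [-0.001, 0.001, 0.034] [26.68, -33.21, 6.35]
```

```bash
python3 - <<'E'
from h import *
go(([590,-370,330],-0.24),([665,-290,330],-0.24),([668,-214,330],-0.24))
E
```

```text
t 0.52 pos [ 342.8 -484.5  323.1] F [-0.3 -0.6  0.3] j [-1.15  0.43  1.1   0.    1.62  0.62] g 0.3
yaw -0.206
[ 590 -370  330] -> [-0.001, 0.001, 0.034] [21.85, -16.27, -0.67]
[ 665 -290  330] -> [-0.001, 0.001, 0.034] [27.55, -25.63, -0.66]
[ 668 -214  330] -> [-0.001, 0.001, 0.034] [26.29, -33.13, -0.65]
```

Request:
{"name": "move_arm", "arguments": {
  "series": [
    [0,0,0.03,3.4,-2.4,-0.2,0],
    [0,0,0.03,6.8,-4.8,-0.4,0],
    [0,0,0.03,10,-7.3,-0.6,0],
    [0,0,0.03,13.3,-9.8,-0.7,0],
    [0,0,0.03,16.6,-12.2,-0.7,0]
  ]
}}

```text
time_s: 0.93
eef_pos: [532.0, -397.6, 330.2]
ee_rot: [-0.001, 0.993, -0.118, -0.0]
force: [-0.4, -1.5, -0.3]
grip_width: -0.001
```

```bash
python3 - <<'E'
from h import *
go(([590,-370,330],-0.24),([665,-290,330],-0.24),([668,-214,330],-0.24))
E
```

```text
t 0.93 pos [ 532.  -397.6  330.2] F [-0.4 -1.5 -0.3] j [-0.82  0.62  0.78  0.    1.74  0.99] g -0.0
yaw -0.236
[ 590 -370  330] -> [-0.002, 0.001, 0.004] [5.0, -4.04, 0.02]
[ 665 -290  330] -> [-0.002, 0.001, 0.004] [10.42, -13.58, 0.03]
[ 668 -214  330] -> [-0.002, 0.001, 0.004] [8.93, -21.03, 0.05]
```

Request:
{"name": "move_arm", "arguments": {
  "series": [
    [0,0,0,2.5,-2.0,0,0],
    [0,0,0,5,-4.0,0,0],
    [0,0,0,7,-7,0,0],
    [0,0,0,8.8,-10.3,0,0],
    [0,0,0,10.4,-13.6,0,0]
  ]
}}

```text
time_s: 1.35
eef_pos: [666.0, -288.4, 329.3]
ee_rot: [-0.001, 0.993, -0.118, -0.001]
force: [0.4, -1.0, 0.5]
grip_width: 0.006
```

```bash
python3 - <<'E'
from h import *
go(([668,-214,330],-0.24),([666,-214,258],-0.24))
c=capture("scene"); cv2.imwrite("pics/s2.png",cv2.resize(c["frame"][20:300,100:460,::-1],None,fx=2,fy=2))
E
```

```text
t 1.35 pos [ 666.  -288.4  329.3] F [ 0.4 -1.   0.5] j [-0.57  0.85  0.39  0.    1.9   1.24] g 0.01
yaw -0.236
[ 668 -214  330] -> [-0.002, 0.002, 0.004] [-1.55, -7.28, -0.05]
[ 666 -214  258] -> [-0.002, 0.002, 0.004] [-1.73, -7.22, 7.15]
```

View pics/s2.png

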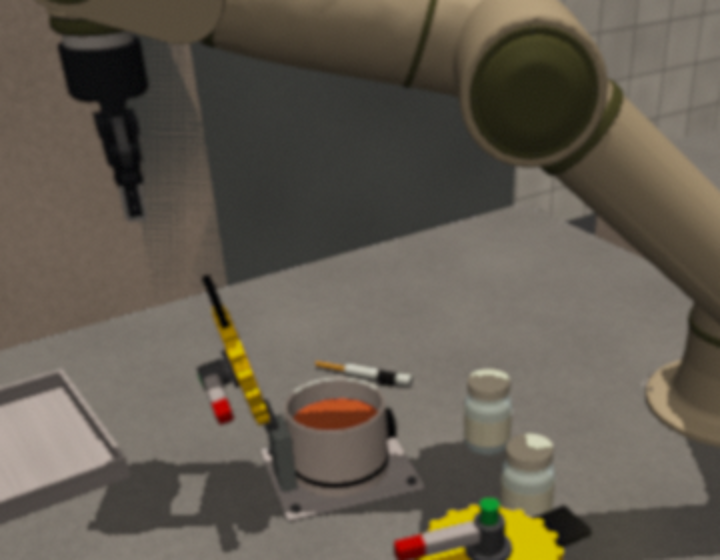

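Request:
{"name": "move_arm", "arguments": {
  "series": [
    [0,0,0,-0.7,-3.6,0,0],
    [0,0,0,-1.6,-7.3,0,0],
    [0,0,0,-1.6,-7.3,3,0],
    [0,0,0,-1.7,-7.3,6.5,0],
    [0,0,0,-1.7,-7.3,7.2,0]
  ]
}}

```text
time_s: 1.82
eef_pos: [667.9, -205.0, 250.7]
ee_rot: [-0.004, 0.993, -0.114, -0.006]
force: [-0.2, -0.5, -2.2]
grip_width: 0.0
```

```bash
python3 - <<'E'
from h import *
go(([645,-209,258],-0.24))
c=capture("scene"); cv2.imwrite("pics/s3.png",cv2.resize(c["frame"][80:280,140:340,::-1],None,fx=3,fy=3))
def path(a): # finger contact
    return lidp(a,165,14)+np.array([0,0,0])
for a in (1.75,1.5,1.2,0.9,0.6,0.3,0.1,0): print(a,path(a).round(0), ((path(a)-PO)@EX).round(0))
E
```

```text
t 1.82 pos [ 667.9 -205.   250.7] F [-0.2 -0.5 -2.2] j [-0.47  0.73  0.8   0.    1.63  1.33] g 0.0
yaw -0.228
[ 645 -209  258] -> [-0.007, 0.012, 0.012] [-2.15, 0.9, -0.71]
1.75 [ 628. -205.  260.] 121.0
1.5 [ 588. -195.  266.] 80.0
1.2 [ 540. -183.  259.] 31.0
0.9 [ 497. -173.  238.] -14.0
0.6 [ 461. -164.  205.] -50.0
0.3 [ 437. -158.  162.] -75.0
0.1 [ 428. -156.  130.] -85.0
0 [ 425. -155.  114.] -87.0
```

View pics/s3.png

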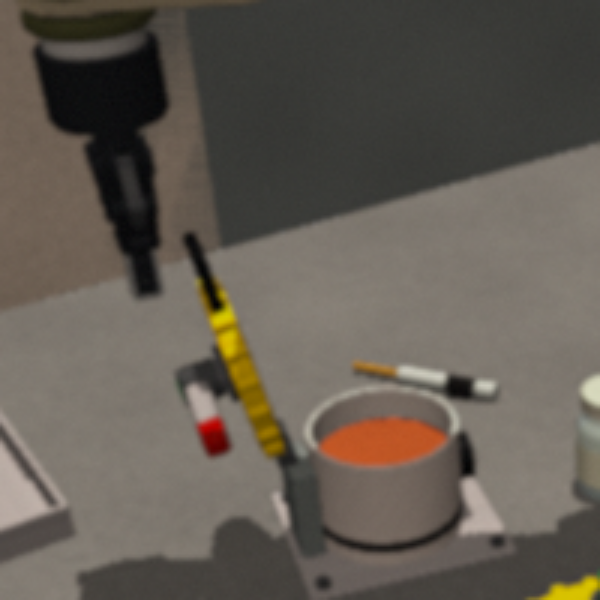

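```bash
cat >> h.py <<'E'
def tcp(a): return lidp(a,168,14)+EX*11*np.sin(a)
E
python3 - <<'E'
from h import *
go(*[(tcp(a),-0.24) for a in (1.7,1.58,1.46,1.34,1.22)])
E
```

```text
t 1.87 pos [ 668.3 -205.9  252.2] F [ 0.4 -0.2 -0.6] j [-0.47  0.73  0.79  0.    1.63  1.33] g -0.0
yaw -0.229
[ 631. -206.  265.] -> [-0.007, 0.011, 0.011] [-3.66, 0.81, -1.22]
[ 612. -201.  268.] -> [-0.007, 0.011, 0.011] [-5.66, 0.79, -1.51]
[ 592. -196.  269.] -> [-0.007, 0.011, 0.011] [-7.68, 0.76, -1.55]
[ 572. -191.  267.] -> [-0.007, 0.011, 0.011] [-9.72, 0.74, -1.35]
[ 552. -186.  263.] -> [-0.007, 0.011, 0.011] [-11.73, 0.72, -0.91]
```

Request:
{"name": "move_arm", "arguments": {
  "series": [
    [-0.007,0.01,0.01,-3.6,0.8,-0.6,0],
    [-0.007,0.01,0.01,-5.6,0.8,-1.0,0],
    [-0.007,0.01,0.01,-7.6,0.8,-1.2,0],
    [-0.007,0.01,0.01,-9.7,0.75,-1.1,0],
    [-0.007,0.01,0.01,-11.7,0.7,-0.7,0]
  ]
}}

```text
time_s: 2.28
eef_pos: [553.1, -187.3, 263.2]
ee_rot: [0.001, 0.993, -0.12, 0.002]
force: [4.1, -2.2, -0.3]
grip_width: -0.002
```

```bash
python3 - <<'E'
from h import *
go(*[(tcp(a),-0.24) for a in (1.1,.98,.86,.74,.62)])
c=capture("scene"); cv2.imwrite("pics/s4.png",cv2.resize(c["frame"][80:280,140:340,::-1],None,fx=3,fy=3))
E
```

```text
t 2.28 pos [ 553.1 -187.3  263.2] F [ 4.1 -2.2 -0.3] j [-0.53  0.42  1.26 -0.    1.45  1.28] g -0.0
yaw -0.24
[ 533. -182.  256.] -> [0.002, -0.004, -0.0] [-2.05, -0.08, 0.7]
[ 515. -177.  247.] -> [0.002, -0.004, -0.0] [-3.95, -0.08, 1.57]
[ 498. -173.  236.] -> [0.002, -0.004, -0.0] [-5.73, -0.08, 2.65]
[ 482. -169.  224.] -> [0.002, -0.004, -0.0] [-7.39, -0.08, 3.93]
[ 467. -165.  209.] -> [0.002, -0.004, -0.0] [-8.9, -0.08, 5.38]
```

View pics/s4.png

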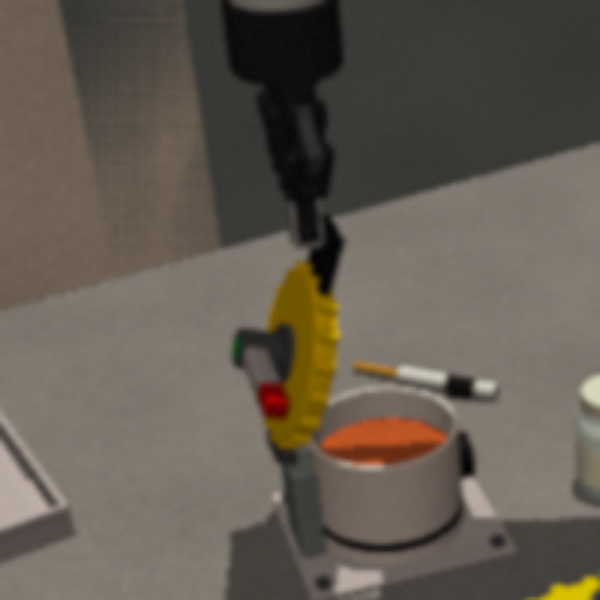

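Picture: the lid is swinging, now leaning over the can, with the fingertips behind the tab at about crop (310,240). I'll go on along the arc.

Request:
{"name": "move_arm", "arguments": {
  "series": [
    [0,0,0,-2.0,-0.1,0.8,0],
    [0,0,0,-4.0,-0.1,1.7,0],
    [0,0,0,-5.7,-0.1,2.7,0],
    [0,0,0,-7.4,-0.1,4.0,0],
    [0,0,0,-8.9,-0.1,5.4,0]
  ]
}}

```text
time_s: 2.75
eef_pos: [465.1, -165.3, 210.1]
ee_rot: [0.001, 0.993, -0.12, 0.002]
force: [1.6, -1.1, 0.7]
grip_width: -0.001
```

```bash
python3 - <<'E'
from h import *
go(*[(tcp(a),-0.24) for a in (.5,.38,.26,.14,.05,0)])
c=capture("scene"); cv2.imwrite("pics/s5.png",cv2.resize(c["frame"][80:280,140:340,::-1],None,fx=3,fy=3))
E
```

```text
t 2.75 pos [ 465.1 -165.3  210.1] F [ 1.6 -1.1  0.7] j [-0.58  0.26  1.63 -0.    1.25  1.23] g -0.0
yaw -0.241
[ 454. -162.  193.] -> [0.002, -0.005, -0.001] [-1.13, -0.03, 1.73]
[ 443. -160.  175.] -> [0.002, -0.005, -0.001] [-2.27, -0.03, 3.47]
[ 434. -157.  157.] -> [0.002, -0.005, -0.001] [-3.2, -0.04, 5.33]
[ 428. -156.  137.] -> [0.002, -0.005, -0.001] [-3.9, -0.04, 7.27]
[ 424. -155.  122.] -> [0.002, -0.005, -0.001] [-4.27, -0.04, 8.76]
[ 423. -155.  114.] -> [0.002, -0.005, -0.001] [-4.42, -0.05, 9.59]
```

View pics/s5.png

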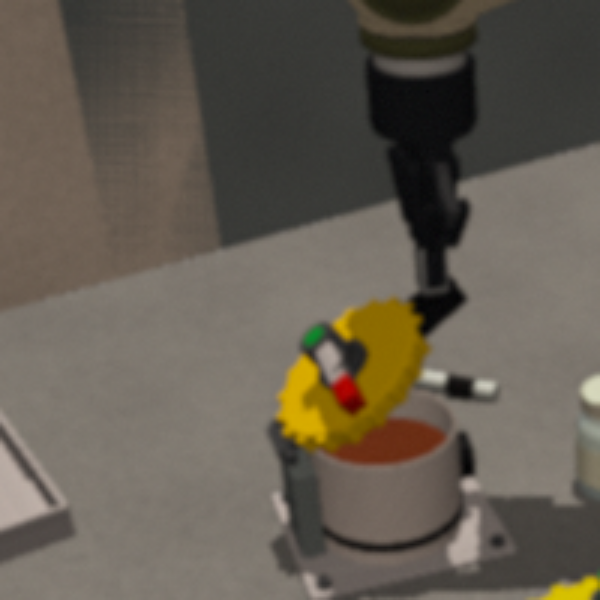

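Request:
{"name": "move_arm", "arguments": {
  "series": [
    [0,0,0,-1.1,0,1.7,0],
    [0,0,0,-2.3,0,3.5,0],
    [0,0,0,-3.2,0,5.3,0],
    [0,0,0,-3.9,0,7.2,0],
    [0,0,0,-4.2,0,8.4,0]
  ]
}}

```text
time_s: 3.22
eef_pos: [422.2, -155.0, 123.6]
ee_rot: [0.0, 0.993, -0.12, -0.001]
force: [0.5, -0.2, -0.2]
grip_width: 0.001
```

```bash
python3 - <<'E'
from h import *
go(*[(tcp(a)+[0,0,dz],-0.24) for a,dz in ((0.05,0),(0,0),(0,-4))])
E
```

```text
t 3.22 pos [ 422.2 -155.   123.6] F [ 0.5 -0.2 -0.2] j [-0.61  0.28  1.86 -0.    1.01  1.2 ] g 0.0
yaw -0.242
[ 424. -155.  122.] -> [0.001, 0.001, -0.002] [0.17, -0.04, 0.12]
[ 423. -155.  114.] -> [0.001, 0.001, -0.002] [0.03, -0.04, 0.96]
[ 423. -155.  110.] -> [0.001, 0.001, -0.002] [0.03, -0.04, 1.36]
```

Request:
{"name": "move_arm", "arguments": {
  "series": [
    [0,0,0,0,0,0.5,0],
    [0,0,0,0,0,0.9,0],
    [0,0,0,0,0,1.1,0],
    [0,0,0,0,0,1.3,0]
  ]
}}

```text
time_s: 3.55
eef_pos: [423.7, -156.2, 113.4]
ee_rot: [0.001, 0.993, -0.12, 0.001]
force: [-14.3, 5.9, 44.7]
grip_width: 0.0
```

```bash
python3 - <<'E'
from h import *
go((tcp(0)+[0,0,-4],-0.24))
c=capture("scene"); cv2.imwrite("pics/s6.png",cv2.resize(c["frame"][80:280,140:340,::-1],None,fx=3,fy=3))
E
```

```text
t 3.55 pos [ 423.7 -156.2  113.4] F [-14.3   5.9  44.7] j [-0.61  0.29  1.87 -0.    0.98  1.2 ] g 0.0
yaw -0.241
[ 423. -155.  110.] -> [0.002, -0.001, -0.001] [-0.15, -0.13, 0.34]
```

View pics/s6.png

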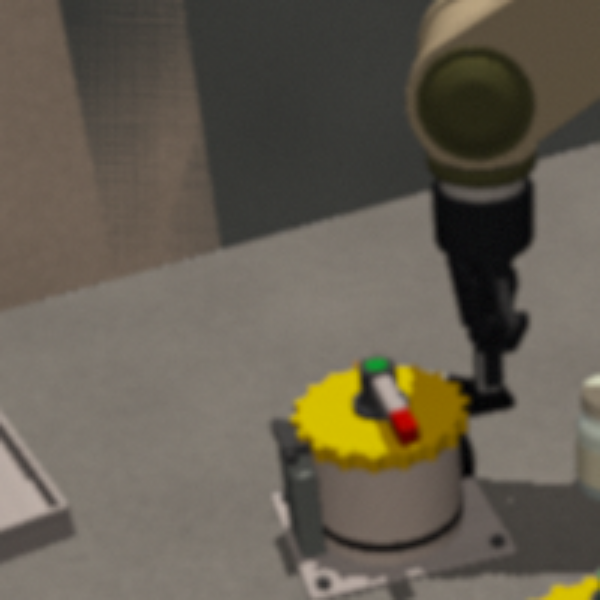

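Request:
{"name": "move_arm", "arguments": {
  "series": [
    [0,0,0,0,0,-2,0],
    [0,0,0,0,0,-5,0],
    [0,0,0,0,0,-8,0],
    [0,0,0,-3,0,-9,0],
    [0,0,0,-6,0,-9,0]
  ]
}}

```text
time_s: 4.02
eef_pos: [366.7, -142.7, 207.0]
ee_rot: [0.003, 0.993, -0.12, 0.003]
force: [-0.6, 0.9, 0.1]
grip_width: -0.001
```

```bash
python3 - <<'E'
from h import *
go((tcp(0)+[0,0,-4],-0.24))
c=capture("top");f=c["frame"]; cv2.imwrite("pics/t7.png",cv2.resize(f[150:300,330:480,::-1],None,fx=4,fy=4,interpolation=cv2.INTER_CUBIC))
s=capture("scene");g=s["frame"]; cv2.imwrite("pics/s7.png",cv2.resize(g[170:290,220:320,::-1],None,fx=5,fy=5,interpolation=cv2.INTER_CUBIC))
for cc,z in((c,153),(s,153)):
    im=cc["frame"].astype(int); m=(im[...,0]>130)&(im[...,1]<60)&(im[...,2]<60)
    for st,ce in cen(m): W=ray(cc,ce,z); d=W-pot(0,0,0); print(ce,W.round(1),"pot r,ang",np.hypot(d@EX,d@EY).round(1),np.arctan2(d@EY,d@EX).round(3))
    m=(im[...,1]>90)&(im[...,0]<70)&(im[...,2]<110)
    for st,ce in cen(m): print("green",ce,ray(cc,ce,156).round(1))
E
```

```text
t 4.02 pos [ 366.7 -142.7  207. ] F [-0.6  0.9  0.1] j [-0.67  0.04  1.9  -0.    1.2   1.14] g -0.0
yaw -0.24
[ 423. -155.  110.] -> [0.005, -0.008, -0.0] [5.63, -0.22, 9.74]
[249.81578947 169.25      ] [606.2 131.  153. ] pot r,ang 321.7 1.507
[364.08860759 206.08860759] [ 529.  -101.8  153. ] pot r,ang 76.6 1.561
green [239.63934426 204.54098361] [533.6 151.4 156. ]
green [400.52173913 214.97826087] [ 509.9 -175.7  156. ]
[274.17142857 219.88571429] [534.4 -98.  153. ] pot r,ang 81.7 1.508
[304.125  291.4125] [610.3 134.3 153. ] pot r,ang 326.1 1.498
green [264.8125 201.25  ] [ 513.6 -174.9  156. ]
green [344.26315789 271.77192982] [522.2 135.1 156. ]
```

View pics/t7.png

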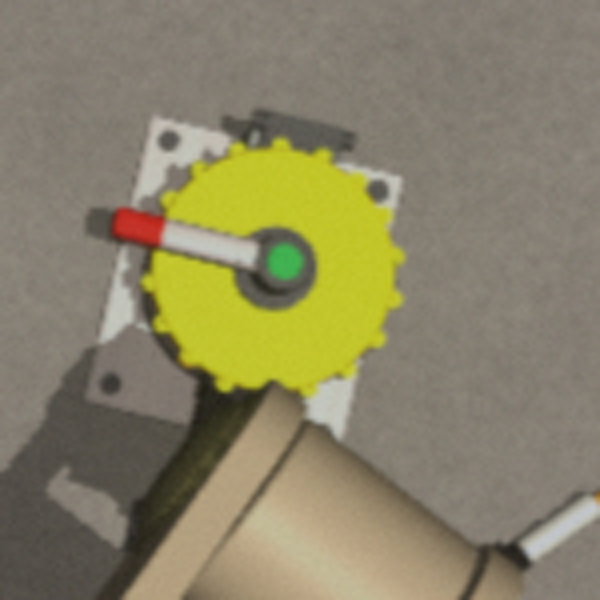

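View pics/s7.png

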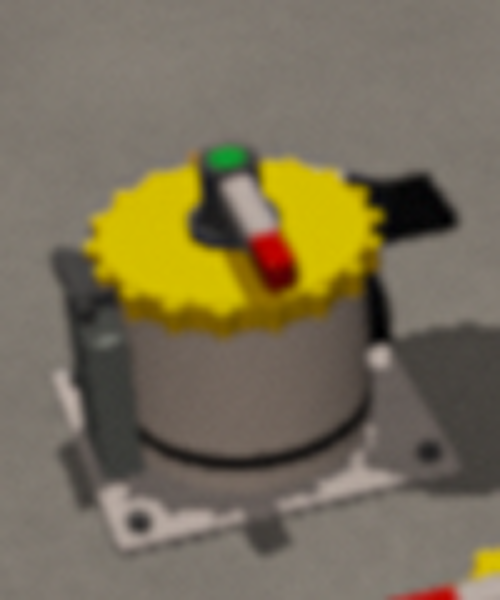

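```bash
cat >> h.py <<'E'
def push(phi,gap=0,z=128,r=72):
    """TCP and yaw so that finger touches trailing side of bar at lever angle phi (pot frame)"""
    k=0.3*(1.55-phi); yaw=YAW+phi-np.pi/2+k
    off=8+11*np.cos(k)+14.5*abs(np.sin(k))+gap
    x=r*np.cos(phi)-off*np.sin(phi); y=r*np.sin(phi)+off*np.cos(phi)
    return pot(x,y,z),yaw
E
python3 - <<'E'
from h import *
go((pot(-55,70,207),-.26),push(1.55,14,200),push(1.55,14))
E
```

```text
t 4.12 pos [ 363.9 -141.1  205.1] F [ 0.1 -0.8  0.2] j [-0.67  0.03  1.91 -0.    1.2   1.14] g 0.0
yaw -0.242
[473. -95. 207.] -> [0.003, -0.003, 0.018] [9.51, -7.1, -0.19]
[497. -98. 200.] -> [0.003, -0.003, 0.019] [11.86, -7.37, 0.52]
[497. -98. 128.] -> [0.003, -0.003, 0.019] [11.83, -7.39, 7.72]
```

Request:
{"name": "move_arm", "arguments": {
  "series": [
    [0,0,0.02,3,-2.3,0,0],
    [0,0,0.02,6,-4.7,0,0],
    [0,0,0.02,9,-7,0,0],
    [0,0,0.02,11.2,-7.4,0,0],
    [0,0,0.02,11.3,-7.4,2.5,0]
  ]
}}

```text
time_s: 4.53
eef_pos: [497.5, -96.8, 183.8]
ee_rot: [0.003, 0.992, -0.129, 0.006]
force: [1.3, -0.5, 0.3]
grip_width: 0.001
```

```bash
python3 - <<'E'
from h import *
go(push(1.55,14,150),push(1.55,14),push(1.55,3))
E
```

```text
t 4.53 pos [497.5 -96.8 183.8] F [ 1.3 -0.5  0.3] j [-0.42  0.31  1.63 -0.    1.19  1.41] g 0.0
yaw -0.259
[497. -98. 150.] -> [0.005, -0.014, 0.002] [-0.09, 0.11, 3.38]
[497. -98. 128.] -> [0.005, -0.014, 0.002] [-0.12, 0.1, 5.58]
[ 507. -101.  128.] -> [0.005, -0.014, 0.002] [0.98, 0.1, 5.6]
```

Request:
{"name": "move_arm", "arguments": {
  "series": [
    [0,-0.01,0,-0.3,0.1,2,0],
    [0,-0.01,0,-0.3,0.1,4,0],
    [0,-0.01,0,-0.3,0.1,5.5,0],
    [0,-0.01,0,-0.3,0.1,5.5,0]
  ]
}}

```text
time_s: 4.87
eef_pos: [494.9, -97.2, 126.7]
ee_rot: [0.002, 0.992, -0.129, -0.0]
force: [-0.0, 2.0, 0.0]
grip_width: 0.002
```

```bash
python3 - <<'E'
from h import *
go(push(1.55,0),push(1.45),push(1.35))
c=capture("top");f=c["frame"]; s=capture("scene");g=s["frame"]
cv2.imwrite("pics/s8.png",np.hstack([cv2.resize(g[150:290,220:340,::-1],(400,466)),cv2.resize(f[160:300,330:450,::-1],(400,466))]))
E
```

```text
t 4.87 pos [494.9 -97.2 126.7] F [-0.  2.  0.] j [-0.42  0.38  1.7  -0.    1.06  1.41] g 0.0
yaw -0.259
[ 510. -102.  128.] -> [0.004, 0.0, 0.001] [1.59, 0.02, -0.13]
[ 517. -102.  128.] -> [0.004, 0.0, 0.071] [2.28, -0.13, -0.13]
[ 524. -103.  128.] -> [0.004, -0.0, 0.141] [2.98, -0.23, -0.13]
```

View pics/s8.png

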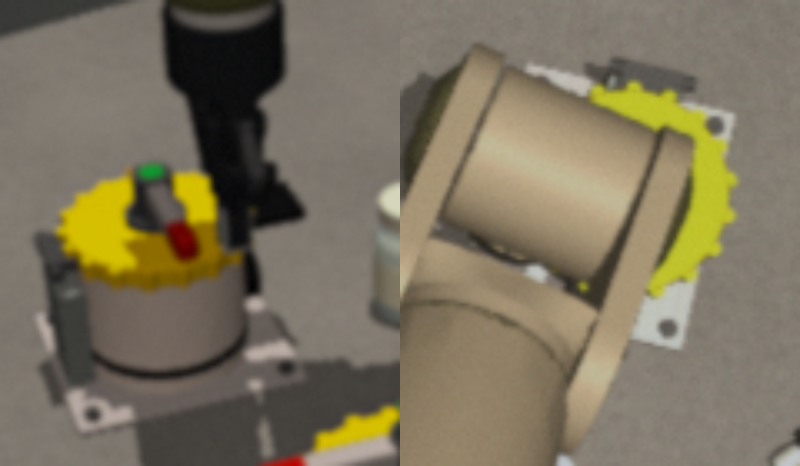

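Request:
{"name": "move_arm", "arguments": {
  "series": [
    [0,0,0.02,0.8,0,-0.1,0],
    [0,0,0.03,1.6,0,-0.1,0],
    [0,0,0.07,2.3,-0.1,-0.1,0],
    [0,0,0.14,3.0,-0.2,-0.1,0],
    [0,0,0.14,3.0,-0.2,-0.1,0]
  ]
}}

```text
time_s: 5.38
eef_pos: [527.0, -104.0, 131.7]
ee_rot: [0.003, 0.98, -0.2, 0.003]
force: [-0.7, 0.1, 0.4]
grip_width: 0.001
```

```bash
cat > st.py <<'E'
import sys
from h import *
a=float(sys.argv[1]); d=float(sys.argv[2]) if len(sys.argv)>2 else 0.1
go(*[push(a-d*i) for i in range(3)])
s=ctrl.sense(); X=np.array(s["eef_pos"])-PO; r=np.array([X@EX,X@EY]); 
F=np.array(s["force"]); q=s["ee_rot"]; R=Ro.from_quat([q[1],q[2],q[3],q[0]])
print("tool F",R.inv().apply(F).round(1))
f=capture("scene"); g=f["frame"].astype(int)
m=(g[...,0]>130)&(g[...,1]<60)&(g[...,2]<60)
for stt,ce in cen(m):
    W=ray(f,ce,153)-PO; 
    if W[1]<60: print("lever ang",np.arctan2(W@EY,W@EX).round(3), "r",np.hypot(W@EX,W@EY).round(0))
m=(g[...,1]>90)&(g[...,0]<75)&(g[...,2]<110)
for stt,ce in cen(m): print("green",stt,ce.round(1))
cv2.imwrite("pics/p_%03d.png"%int(a*100),cv2.resize(f["frame"][170:290,220:340,::-1],None,fx=4,fy=4,interpolation=cv2.INTER_CUBIC))
E
python3 st.py 1.27 0.08
```

```text
t 5.38 pos [ 527.  -104.   131.7] F [-0.7  0.1  0.4] j [-0.41  0.43  1.6  -0.    1.1   1.56] g 0.0
yaw -0.402
[ 530. -104.  128.] -> [0.004, -0.008, 0.055] [0.25, -0.12, 0.38]
[ 535. -106.  128.] -> [0.004, -0.008, 0.111] [0.81, -0.18, 0.38]
[ 541. -108.  128.] -> [0.003, -0.008, 0.167] [1.38, -0.2, 0.38]
tool F [-0.7  0.2 -0.4]
green [261, 199, 6, 5, 24] [264.  201.1]
green [339, 268, 12, 8, 67] [344.4 271.6]
```

Request:
{"name": "move_arm", "arguments": {
  "series": [
    [0,-0.01,0.05,0.3,-0.1,0.2,0],
    [0,-0.01,0.11,0.8,-0.2,0.4,0],
    [0,-0.01,0.17,1.4,-0.2,0.4,0],
    [0,-0.01,0.17,1.4,-0.2,0.4,0]
  ]
}}

```text
time_s: 5.77
eef_pos: [540.6, -107.7, 128.0]
ee_rot: [0.001, 0.96, -0.28, -0.001]
force: [0.5, -0.1, -1.1]
grip_width: -0.0
```

```bash
python3 st.py 1.03 0.08
```

```text
t 5.77 pos [ 540.6 -107.7  128. ] F [ 0.5 -0.1 -1.1] j [-0.41  0.47  1.55 -0.    1.12  1.73] g -0.0
yaw -0.568
[ 546. -110.  128.] -> [0.004, 0.002, 0.057] [0.55, -0.08, -0.0]
[ 551. -113.  128.] -> [0.004, 0.001, 0.113] [1.12, -0.11, -0.0]
[ 555. -116.  128.] -> [0.004, 0.001, 0.169] [1.7, -0.09, -0.0]
tool F [ 0.5 -0.2  1.1]
green [339, 268, 12, 8, 67] [344.4 271.6]
```

View pics/p_103.png

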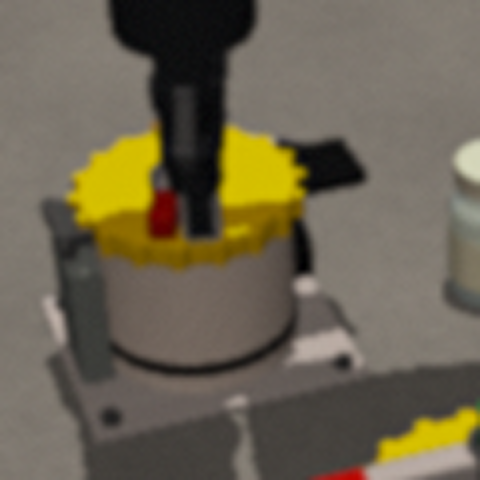

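Request:
{"name": "move_arm", "arguments": {
  "series": [
    [0,0,0.05,0.5,-0.1,0,0],
    [0,0,0.11,1.1,-0.1,0,0],
    [0,0,0.17,1.7,-0.1,0,0],
    [0,0,0.17,1.7,-0.1,0,0]
  ]
}}

```text
time_s: 6.15
eef_pos: [554.9, -115.7, 128.0]
ee_rot: [0.001, 0.933, -0.359, -0.002]
force: [-0.5, 2.3, 0.7]
grip_width: 0.004
```

```bash
python3 st.py 0.80 0.07
```

```text
t 6.15 pos [ 554.9 -115.7  128. ] F [-0.5  2.3  0.7] j [-0.41  0.5   1.5  -0.    1.14  1.9 ] g 0.0
yaw -0.735
[ 559. -119.  128.] -> [0.004, 0.002, 0.051] [0.56, -0.04, -0.01]
[ 563. -123.  128.] -> [0.004, 0.002, 0.1] [1.07, -0.04, -0.01]
[ 567. -126.  128.] -> [0.004, 0.002, 0.149] [1.57, -0.01, -0.01]
tool F [-1.9 -1.4 -0.7]
green [339, 268, 12, 8, 65] [344.4 271.6]
```

Request:
{"name": "move_arm", "arguments": {
  "series": [
    [0,0,0.05,0.55,0,0,0],
    [0,0,0.1,1.1,0,0,0],
    [0,0,0.1,1.1,0,0,0]
  ]
}}

```text
time_s: 6.45
eef_pos: [562.1, -121.8, 127.8]
ee_rot: [0.001, 0.915, -0.403, -0.003]
force: [-5.0, 6.7, 1.9]
grip_width: 0.001
```

```bash
python3 st.py 0.66 0.07
```

```text
t 6.45 pos [ 562.1 -121.8  127.8] F [-5.   6.7  1.9] j [-0.42  0.52  1.47 -0.    1.15  1.99] g 0.0
yaw -0.831
[ 567. -126.  128.] -> [0.004, 0.005, 0.053] [0.62, -0.04, -0.02]
[ 570. -130.  128.] -> [0.004, 0.005, 0.102] [1.13, -0.02, -0.03]
[ 573. -134.  128.] -> [0.005, 0.005, 0.151] [1.63, 0.03, -0.03]
tool F [-8.3 -0.8 -1.9]
green [339, 268, 12, 8, 67] [344.4 271.6]
```

Request:
{"name": "move_arm", "arguments": {
  "series": [
    [0,0,0.03,0.3,0,0,0],
    [0,0,0.05,0.6,0,0,0],
    [0,0,0.05,0.6,0,0,0]
  ]
}}

```text
time_s: 6.75
eef_pos: [564.9, -124.5, 127.6]
ee_rot: [0.0, 0.906, -0.424, -0.005]
force: [-5.8, 8.2, 3.1]
grip_width: 0.002
```

```bash
python3 st.py 0.59 0.07
```

```text
t 6.75 pos [ 564.9 -124.5  127.6] F [-5.8  8.2  3.1] j [-0.42  0.53  1.46 -0.    1.16  2.03] g 0.0
yaw -0.875
[ 570. -130.  128.] -> [0.005, 0.009, 0.058] [0.75, -0.03, -0.04]
[ 573. -134.  128.] -> [0.005, 0.009, 0.107] [1.25, 0.0, -0.05]
[ 576. -138.  128.] -> [0.005, 0.008, 0.156] [1.76, 0.07, -0.05]
tool F [-10.1  -0.8  -3. ]
green [339, 268, 11, 8, 65] [344.4 271.7]
```

Request:
{"name": "move_arm", "arguments": {
  "series": [
    [0,0,0.03,0.4,0,0,0],
    [0,0,0.06,0.8,0,0,0],
    [0,0,0.06,0.8,0,0,0]
  ]
}}

```text
time_s: 7.05
eef_pos: [568.6, -128.7, 127.4]
ee_rot: [-0.0, 0.893, -0.449, -0.007]
force: [-6.3, 9.5, 3.1]
grip_width: 0.004
```

```bash
python3 st.py 0.52 0.06
```

```text
t 7.05 pos [ 568.6 -128.7  127.4] F [-6.3  9.5  3.1] j [-0.42  0.54  1.44  0.    1.17  2.08] g 0.0
yaw -0.932
[ 573. -134.  128.] -> [0.006, 0.013, 0.05] [0.68, -0.02, -0.07]
[ 575. -138.  128.] -> [0.006, 0.013, 0.092] [1.12, 0.01, -0.07]
[ 577. -142.  128.] -> [0.007, 0.013, 0.134] [1.55, 0.07, -0.08]
tool F [-11.4  -0.6  -2.9]
green [264, 197, 6, 5, 18] [266.1 199.4]
green [339, 268, 12, 8, 68] [344.4 271.6]
```

Request:
{"name": "move_arm", "arguments": {
  "series": [
    [0,0.01,0.03,0.35,0,0,0],
    [0,0.01,0.05,0.7,0,0,0],
    [0,0.01,0.05,0.7,0,0,0]
  ]
}}

```text
time_s: 7.35
eef_pos: [571.4, -132.3, 127.2]
ee_rot: [0.001, 0.883, -0.469, -0.005]
force: [-6.1, 9.6, 3.1]
grip_width: -0.002
```

```bash
python3 st.py 0.46 0.06
```

```text
t 7.35 pos [ 571.4 -132.3  127.2] F [-6.1  9.6  3.1] j [-0.43  0.55  1.43 -0.    1.17  2.12] g -0.0
yaw -0.977
[ 575. -138.  128.] -> [0.007, 0.008, 0.047] [0.67, -0.02, -0.08]
[ 577. -142.  128.] -> [0.008, 0.007, 0.089] [1.1, 0.02, -0.09]
[ 579. -145.  128.] -> [0.008, 0.007, 0.131] [1.53, 0.08, -0.09]
tool F [-11.4  -0.2  -3. ]
green [263, 197, 6, 5, 22] [265.3 199.3]
green [339, 268, 12, 8, 67] [344.5 271.7]
```

Request:
{"name": "move_arm", "arguments": {
  "series": [
    [0,0.01,0.03,0.35,0,-0.05,0],
    [0,0.01,0.05,0.7,0,-0.05,0],
    [0,0.01,0.05,0.7,0,-0.05,0]
  ]
}}

```text
time_s: 7.65
eef_pos: [573.8, -136.3, 127.4]
ee_rot: [0.003, 0.872, -0.489, -0.003]
force: [-5.9, 8.3, 2.4]
grip_width: 0.003
```

```bash
python3 st.py 0.40 0.06
```

```text
t 7.65 pos [ 573.8 -136.3  127.4] F [-5.9  8.3  2.4] j [-0.43  0.55  1.42 -0.01  1.17  2.17] g 0.0
yaw -1.023
[ 577. -142.  128.] -> [0.009, 0.002, 0.043] [0.64, -0.03, -0.06]
[ 579. -145.  128.] -> [0.009, 0.002, 0.085] [1.07, 0.01, -0.07]
[ 581. -150.  128.] -> [0.009, 0.002, 0.127] [1.51, 0.08, -0.07]
tool F [-10.2   0.8  -2.4]
green [262, 197, 7, 5, 25] [264.7 199.3]
green [339, 268, 12, 8, 67] [344.4 271.6]
```

View pics/p_040.png

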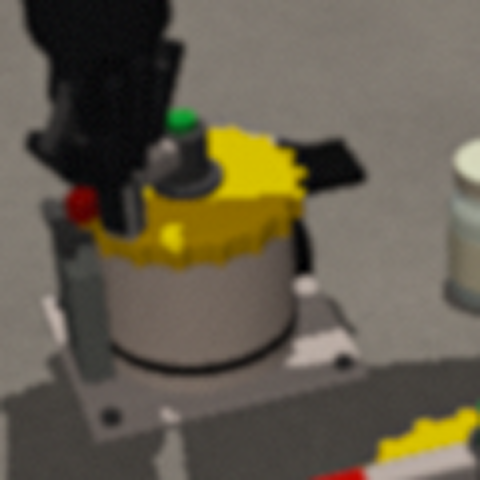

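Request:
{"name": "move_arm", "arguments": {
  "series": [
    [0,0,0.03,0.35,0,-0.05,0],
    [0,0,0.05,0.7,0,-0.05,0],
    [0,0,0.05,0.7,0,-0.05,0]
  ]
}}

```text
time_s: 7.95
eef_pos: [576.2, -140.9, 127.5]
ee_rot: [0.003, 0.861, -0.509, -0.005]
force: [-5.9, 5.7, 2.0]
grip_width: -0.003
```

```bash
python3 st.py 0.34 0.06
```

```text
t 7.95 pos [ 576.2 -140.9  127.5] F [-5.9  5.7  2. ] j [-0.43  0.56  1.41 -0.01  1.18  2.21] g -0.0
yaw -1.069
[ 579. -145.  128.] -> [0.01, 0.005, 0.039] [0.55, -0.05, -0.05]
[ 581. -150.  128.] -> [0.01, 0.005, 0.081] [0.99, -0.0, -0.05]
[ 582. -154.  128.] -> [0.011, 0.005, 0.123] [1.42, 0.07, -0.05]
tool F [-7.8  2.5 -1.9]
green [261, 197, 8, 4, 28] [264.5 198.5]
green [339, 268, 11, 8, 66] [344.3 271.6]
```

View pics/p_034.png

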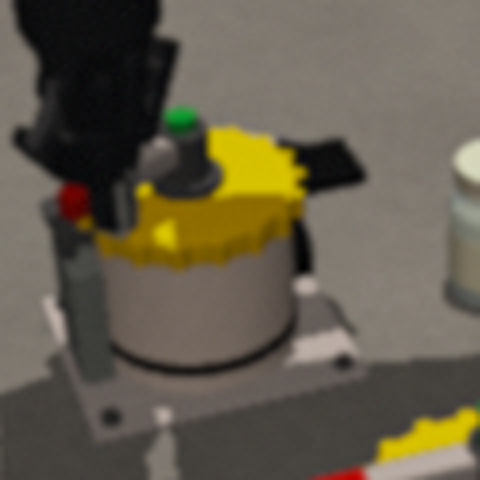

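Request:
{"name": "move_arm", "arguments": {
  "series": [
    [0,0,0.03,0.3,0,-0.05,0],
    [0,0,0.04,0.6,0,-0.05,0],
    [0,0,0.04,0.6,0,-0.05,0]
  ]
}}

```text
time_s: 8.25
eef_pos: [578.4, -145.7, 127.9]
ee_rot: [0.003, 0.851, -0.525, -0.005]
force: [-2.1, 1.2, 0.2]
grip_width: -0.003
```

```bash
python3 st.py 0.29 0.05
```

```text
t 8.25 pos [ 578.4 -145.7  127.9] F [-2.1  1.2  0.2] j [-0.44  0.57  1.4  -0.01  1.19  2.24] g -0.0
yaw -1.104
[ 581. -149.  128.] -> [0.011, 0.006, 0.038] [0.39, -0.06, -0.01]
[ 582. -152.  128.] -> [0.011, 0.006, 0.073] [0.75, -0.02, -0.01]
[ 583. -156.  128.] -> [0.011, 0.005, 0.108] [1.11, 0.04, -0.01]
tool F [-2.   1.3 -0.2]
green [261, 197, 8, 4, 25] [264.6 198.5]
green [339, 268, 12, 8, 67] [344.5 271.7]
```

View pics/p_028.png

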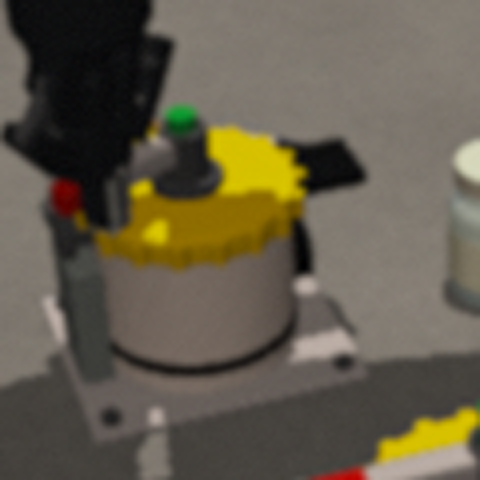

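Request:
{"name": "move_arm", "arguments": {
  "series": [
    [0,0,0.02,0.2,0,0,0],
    [0,0,0.03,0.4,0,0,0],
    [0,0,0.03,0.4,0,0,0]
  ]
}}

```text
time_s: 8.55
eef_pos: [580.8, -150.1, 128.3]
ee_rot: [0.003, 0.843, -0.537, -0.004]
force: [-0.5, -0.3, -0.0]
grip_width: 0.001
```

```bash
python3 st.py 0.24 0.05
```

```text
t 8.55 pos [ 580.8 -150.1  128.3] F [-0.5 -0.3 -0. ] j [-0.45  0.57  1.39 -0.01  1.19  2.26] g 0.0
yaw -1.135
[ 582. -152.  128.] -> [0.01, 0.003, 0.043] [0.25, -0.02, 0.03]
[ 583. -156.  128.] -> [0.01, 0.003, 0.078] [0.62, 0.03, 0.03]
[ 584. -159.  128.] -> [0.01, 0.003, 0.113] [0.98, 0.1, 0.03]
tool F [0.  0.6 0. ]
green [261, 195, 8, 5, 28] [264.4 197.4]
green [339, 268, 12, 8, 68] [344.5 271.6]
```

View pics/p_024.png

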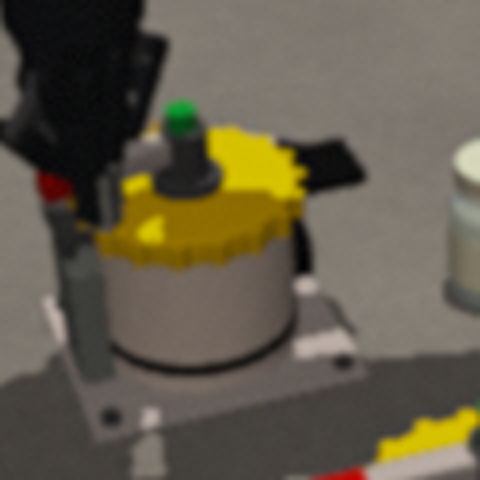

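Request:
{"name": "move_arm", "arguments": {
  "series": [
    [0,0,0,-1,0,0,0],
    [0,0,0,-2,0,-1.5,0],
    [0,0,0,-2.2,0,-5,0],
    [0,0,0,-2.2,0,-8.5,0],
    [0,0,0,-2.2,0,-11,0]
  ]
}}

```text
time_s: 9.02
eef_pos: [572.7, -129.2, 241.6]
ee_rot: [0.003, 0.844, -0.537, -0.003]
force: [0.7, -0.8, 1.2]
grip_width: -0.001
```

```bash
python3 - <<'E'
from h import *
go(([480,-330,260],-0.9),([400,-330,240],-0.9))
s=capture("scene");g=s["frame"]
cv2.imwrite("pics/s20.png",cv2.resize(g[170:290,220:340,::-1],None,fx=5,fy=5,interpolation=cv2.INTER_CUBIC))
im=g.astype(int);m=(im[...,1]>90)&(im[...,0]<75)&(im[...,2]<110)
for st,ce in cen(m): print("green",st,ce.round(1))
for p in (0,.008,.017,.020): print(p,proj(s,[512,-175.5,156+p*1000]).round(1))
E
```

```text
t 9.02 pos [ 572.7 -129.2  241.6] F [ 0.7 -0.8  1.2] j [-0.42  0.45  1.28 -0.01  1.42  2.29] g -0.0
yaw -1.133
[ 480 -330  260] -> [0.008, 0.002, -0.233] [14.26, 16.92, -1.72]
[ 400 -330  240] -> [0.008, 0.002, -0.233] [10.87, 24.15, 0.35]
green [261, 193, 8, 5, 29] [264.3 195.4]
green [339, 268, 11, 8, 66] [344.3 271.5]
0 [265.3 200.9]
0.008 [265.  197.9]
0.017 [264.7 194.5]
0.02 [264.6 193.3]
```

View pics/s20.png

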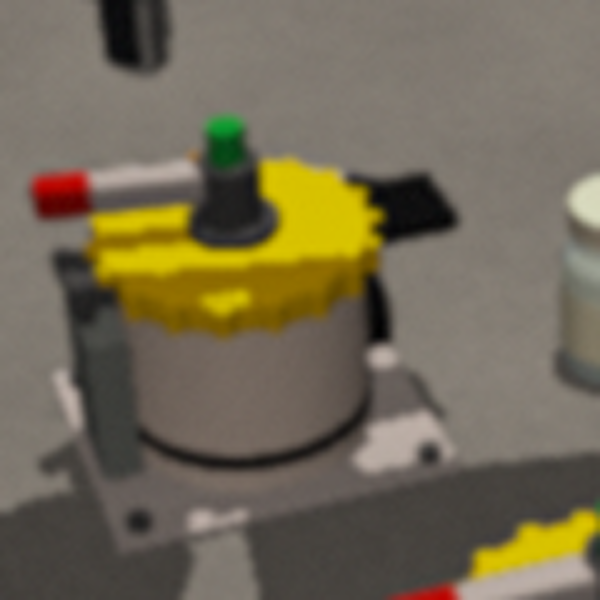

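Request:
{"name": "move_arm", "arguments": {
  "series": [
    [0,0,0,0,0,-3,0],
    [0,0,0,2.5,3,-4,0],
    [0,0,0,5,6.5,-4,0],
    [0,0,0,8,10,-4,0],
    [0,0,0,10,13,-4,0]
  ]
}}

```text
time_s: 9.48
eef_pos: [498.0, -276.0, 287.0]
ee_rot: [0.003, 0.844, -0.536, 0.001]
force: [0.8, -0.4, 0.1]
grip_width: -0.001
```

Request:
{"name": "move_arm", "arguments": {
  "series": [
    [0,0,0,1.5,2.5,0,0],
    [0,0,0,3,5,0,0],
    [0,0,0,3,8,0,0],
    [0,0,0,3,8,0,0],
    [0,0,0,3,8,0,0]
  ]
}}

```text
time_s: 9.9
eef_pos: [437.5, -337.4, 287.4]
ee_rot: [0.003, 0.844, -0.537, 0.002]
force: [0.1, 1.7, -0.6]
grip_width: -0.001
```

```bash
python3 - <<'E'
from h import *
go()
s=capture("scene");g=s["frame"];c=capture("top");f=c["frame"]
cv2.imwrite("pics/s21.png",cv2.resize(g[170:370,220:420,::-1],None,fx=3,fy=3,interpolation=cv2.INTER_CUBIC))
cv2.imwrite("pics/t21.png",f[:,:,::-1])
for n,im in (("s",g),("t",f)):
    im=im.astype(int);m=(im[...,1]>90)&(im[...,0]<75)&(im[...,2]<110)
    for st,ce in cen(m): print(n,"green",st,ce.round(1))
E
```

```text
t 9.9 pos [ 437.5 -337.4  287.4] F [ 0.1  1.7 -0.6] j [-0.87  0.34  1.32 -0.    1.48  1.84] g -0.0
yaw -1.134
s green [261, 193, 8, 5, 29] [264.4 195.1]
s green [340, 269, 10, 7, 53] [344.4 272. ]
t green [235, 200, 10, 10, 70] [239.4 204.5]
t green [398, 210, 9, 10, 63] [401.7 214.4]
```

View pics/s21.png

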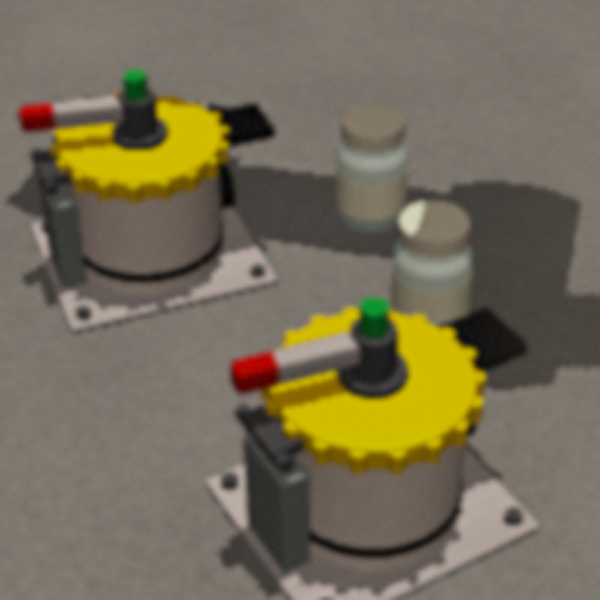

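View pics/t21.png

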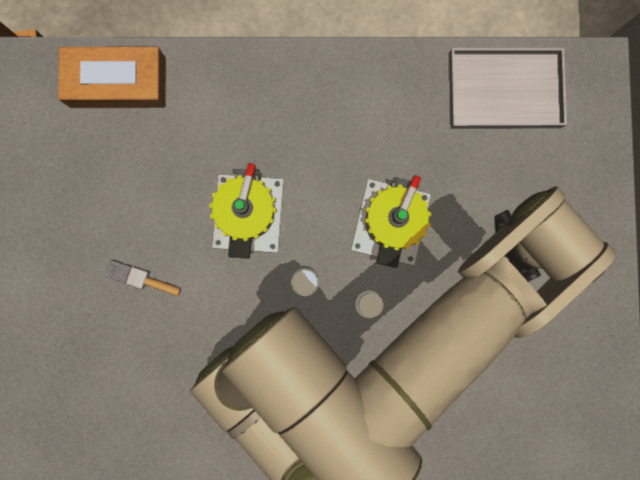

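The picture shows both pots alike, pin up. In the scene view the pin on our pot is green at (264,195), with no red band, and its lid is flat. In the top view the jars (304,281) and (369,304), the brush and pot2's lever are where they were. The handpiece is hidden under the arm, which never came near it. I'm handing in.

```bash
python3 -c "
from rig import job
print(job.finish_job())"
```

```text
the job is handed in; nothing more can be done
None
```

The open grit pot is closed and locked. I swung the lid fully down by its black tab with shut fingers, then pushed the lever clockwise in small steps until it clicked once. I stopped there, backed off clear of everything, and handed in at about 10 s.

**Click:** the push force on the lever rose to about 11 N, fell to about 0 N, and the lever then jumped ahead of the finger.

**Pin:** after the click its green marking sat at the image height expected for about 16 mm of rise (17 mm expected). It stood like the locked pot's pin, with no red band showing. A second look just before hand-in, after the arm had moved away, showed the same.

**Lid:** flat, with the tab face measured at about 113 mm (114 mm expected when shut).

**Force at closing:** the fingertips pressed the tab with about 47 N for a moment at the end of the swing, more than intended. The 40 N limit is for the arm and the gripper's body, and only the fingertips touched. It also stayed under the 120 N wrist limit.

**Other things:** the locked pot, both jars and the brush looked unmoved. The handpiece was hidden under the arm in the last top picture, so I did not check it again. The arm only passed well above it.

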